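Couple the test gauge to the bench water point and open the valve

ROBOT

A 6-joint arm with a two-finger parallel gripper is mounted at the origin on the work surface. World frame = base frame: x ahead of the robot, y to its left, z up, the work surface at z = 0. Lengths are in m, angles in rad, forces in N, time in s.
With the tool pointing down it reaches from about 0.35 to 1 m from the base axis. Payload 7.1 kg.
Tool frame: the origin (TCP) lies on the centre line of the jaws, within the pads' length; the fingertips stand 17 mm ahead of it and the grasp point (between the pads) lies 2 mm behind it; z points along the fingers, y is the line along which they close (so a half turn about z gives the same grasp; the last joint's range is limited). The gripper opens to 85 mm and grips with 20 to 120 N. Pads are 22 mm wide; open, the fingers measure 114 mm over their backs; the gripper's body (76 mm by 85 mm) begins 54 mm behind the grasp point. The pads swing forward as they close: fully open they stand 13 mm farther back than shut.
Start: joints at [-1.344, 0.423, 1.63, -0, 1.089, -0.019], TCP at [0.152, -0.606, 0.248] pointing down, gripper open.
Joint ranges: [-3, 3], [-0.9, 2.11], [0.09, 2.58], [-1.31, 4.45], [0.11, 2.69], [-2.54, 2.54]. Speed limits (rad/s): [2.39, 2.39, 3.01, 3.14, 3.14, 3.14].

INTERFACE

Orientations are given as a 3x3 rotation matrix whose columns are the frame's x, y, z axes.
In Python, from bench import bot gives the robot as it stands.
- The arm moves only by the tool play_rows, never from a script. Its argument "steps" is one flat list of numbers, 4 for each row, row after row: the shift along the tool's x, y, z in units of 0.04 m (1.0 is 0.04 m), then the turn about the tool's z in units of 0.12 rad (1.0 is 0.12 rad). In form: [tx, ty, tz, spin, tx, ty, tz, spin, ...]. A call has 1 to 12 rows; each row shifts and turns the commanded pose from where the row before left it, along the tool's axes as they then stand; what a row does not reach is not made up. A row lasts 1/12 s, in which the tool goes at most 41.7 mm and 7.16 degrees, less where a joint would pass 70% of its speed; a pose out of reach is approached as far as the arm can. A call with a number of a shift or a turn outside -1 to 1 is refused whole. A call with a gripper value outside its range is refused whole. "grip" is the opening, from 0 (shut) to 1 (fully open), set as the call begins (left out, the last holds). The fingers move at their own pace and stop on an object; "grip_force" is the grip in N (left out, the last holds). Time passes only in rows, so rows that do not move let the fingers close. It gives the time, the measured TCP pose, the force, the opening and the grip force at its end, in the units of the state.
- bot.state(): the state, without advancing time (a new reading comes with each control period).
- bot.capture(name): name is "scene" or "top" or "wrist"; returns a dict with "frame" (384x512x3 uint8, blue, green, red), "vfov" (degrees; the focal length in pixels is half the picture's height over the tangent of half this angle, whatever the lens; pixels are square), "cx", "cy" (the principal point, pixels), "eye" and "attitude" of the camera in the world. Camera axes: x right, y down, z forward; pixel columns grow to the right and rows downward; lengths in m; the calibration is good to about 2 mm. A picture is of the moment at which its call begins. There is no depth.
- bot.sign_off(): hands the job in; it is judged then, once.
Trained networks look in a picture, given as the dict that the camera call returned (one of the last four; its "shot" number tells which), for a name from the list of things; names that differ only in an ending like _2 or _b are one class to them, and where a whole thing is asked for, a point or a joint stands for the part that bears it (a point fixed in the world has none). Each returns a list of dicts, best first, with "score" (0 to 1); they miss things now and then, are a little off and sometimes report something else, mostly with a low value. They report only what shows in the picture. A call takes as long as a camera call.
- bot.boxes_of(picture, label): "centre" ([row, column] in pixels, amid what is visible of it).
- bot.cut_out(picture, label): "pixels" (384x512 bool, what is visible of it) and "centre" ([row, column] in pixels, amid what is visible of it).
The state is a dict: "clock": time; "q": joint angles; "joint_velocities": joint speeds; "joint_efforts": joint torques, N m; "position": TCP position; "tcp_rot": TCP orientation; "force": force on the tool from outside, world axes, zero at the start; "torque": the same for the moment, N m; "finger_gap": finger opening in m; "grip_force": force on a finger pad.
Only numpy, scipy, OpenCV 4.12 (cv2) and the standard library are available. Lean on these libraries where they do the work, as an engineer would, in place of code of your own. Each camera call takes 0.05 s, during which the arm holds its last target. There are 200 camera calls.

TASK

Check the pressure on the bench water line: take the test gauge out of its cut-out tray, pull its coupler sleeve back, push the coupler fully home on the plug of the water point and let the sleeve spring forward so that it locks, dial facing up. Only then swing the valve lever fully open, in line with the pipe. Leave the other things on the bench where they are.

Things in the scene. Friction and masses are not known exactly. Their poses are not given: they have to be found in the camera images.
- gauge: Loose test gauge, 175 mm long, 0.4 kg: a round black pressure gauge (64 across, 36 thick, white dial) and, in line on a brass stem, a quick coupler. Origin: on the coupler's axis, midway between its rims at rest. x: out of its mouth; z: out of the dial. Along x in mm: case -131 to -67, stem (radius 8, square 16 wide near the case) to -29. It starts dial up in the tray, axis 42 mm above the bench.
- collar (a point): Centre of the back face of the coupler's fixed brass collar (radius 30, 8 thick), 29 mm behind the gauge's origin; axes as gauge. In front of it: body of radius 18, then the steel sleeve. Bare stem behind it for 38 mm.
- sleeve_rim (a point): Centre of the front face of the sleeve's knurled rim (radius 30, 8 thick); moves with the sleeve, at rest 29 mm ahead of the gauge's origin. In front of it the nose, radius 17, 13 long. Pinching rim and collar together from above (58 mm apart at rest, 48 when back; fingertips 18 to 23 mm above the axis, just over nose and stem) pulls the sleeve back and holds the whole gauge.
- sleeve (a joint): Sleeve: 0 sprung forward, 0.010 m fully back (towards the gauge); spring 8 N to 13 N. Locking dogs follow it: sleeve forward, they bar the bore and the plug enters only about 23 mm; sleeve back, the plug enters to its shoulder, and on letting go the dogs drop in its groove and the sleeve returns to 0. With the plug not fully home it sticks at about 0.005.
- coupler_face (a point): Centre of the coupler's open mouth (bore 24.8 mm, countersunk), 43 mm ahead of the gauge's origin; axes as gauge. It meets plug_shoulder when the plug is fully home; let go and locked, it may lie up to 4 mm off and droop about 6 degrees (play).
- waterpoint: Fixed water point: level steel pipe, axis 80 mm above the bench, on a dark base plate, with a brass ball valve and a steel quick-coupler plug. Origin: on the bench below the valve stem. x: along the pipe, out of the plug's tip; z up. Along x in mm: pipe and elbow -168 to -35, valve to 35 (44 across), hex to 48 (39 across), barrel (20 across) to 78, shoulder (30 across) to 83, plug to 123.
- plug_shoulder (a point): On the plug's axis, on the shoulder face that the coupler's mouth rests against, 80 mm above the bench; axes as waterpoint (x out of the plug's tip).
- plug_tip (a point): Centre of the plug's end face, 40 mm further out than the shoulder. The plug is 23 mm across with a groove near its middle; its last 10 mm is a nose 17.6 across, tapering to 10 at the end. Axes as waterpoint.
- valve_lever (a joint): Valve lever, turns about the upright stem above the origin of waterpoint. 0 shut: lever square across the pipe, along the water point's +y. It turns anticlockwise seen from above to 1.571 fully open: in line with the pipe, over the supply side (along -x). Friction 0.22 N m (3 N at the grip); stays where it is left.
- lever_grip (a point): Middle of the lever's black grip, 75 mm from the stem's axis, 127 mm above the bench; its y axis points outwards along the lever. The grip is 66 long, 20 wide, 12 thick.
- tray: Fixed dark foam tray, 220 x 190 mm, 37 high, with cavities cut to the outlines of gauge, spanner and hose tail. Origin under its centre; x points as the gauge's mouth does at the start. The gauge's origin starts about 45 mm along x, -45 along y.
- spanner: Bystander: steel spanner 180 mm long, flat in its cavity in the tray.
- hose_tail: Bystander: brass hose tail 64 mm long, lying in its cavity in the tray.
- pot: Bystander: black plastic plant pot, 95 mm across, 85 high; origin under its centre.
- trowel: Bystander: hand trowel, 290 mm long, 30 high, lying on the bench; handle to its -x.
- tub: Bystander: white lidded tub, 98 mm across, 97 high; origin under its centre.
- clay_pot: Bystander: small clay pot, 80 mm across, 72 high; origin under its centre.

How it is judged:
On the way, in this order (a step that is already met when the one before it is completed fails the run):
1. the coupler is fully home on the plug and its sleeve has sprung forward, locked, let go by the fingers (distance between coupler_face and plug_shoulder below 0.006 m and value of joint sleeve below 0.002 m and contact force between gauge and the fingers below 0.5 N), for 0.2 s.
2. the valve lever is swung fully open (value of joint valve_lever above 1.4 rad), for 0.2 s.
At the end, for the whole second after the job is handed in: The gauge's coupler is on the plug with its mouth within 6 mm of the shoulder and its axis within 11 degrees of the plug's, the sleeve is forward (within 2 mm of rest), the dial faces up within 25 degrees, the valve lever is at 1.40 rad or more, and the gauge is at rest (distance between coupler_face and plug_shoulder below 0.006 m and value of joint sleeve below 0.002 m and angle between the x axis of gauge and the x axis of waterpoint, either way round below 0.2 rad and angle between gauge's own z axis and vertical below 0.45 rad and value of joint valve_lever above 1.4 rad and linear speed of gauge below 0.02 m/s and angular speed of gauge below 0.2 rad/s); the robot touches nothing.
It fails at once if the valve is opened (lever past 0.5 rad) while the gauge is not on the plug (value of joint valve_lever above 0.5 rad and distance between coupler_face and plug_shoulder above 0.012 m).
It fails at once if another thing on the bench is moved by more than 30 mm (distance of any of spanner, hose_tail, pot, trowel, tub, clay_pot from where it was at the start of the episode above 0.03 m).
It also fails if it takes over 64 s, if anything falls off the work surface, if the arm or the gripper's body presses on something with over 40 N, if the wrist force passes 120 N, or if a joint passes its speed limit or range.

## Working session

There is one attempt and no reset: what is moved stays moved. The work goes in short steps, Python scripts to look and compute and a tool call to move; the robot and the scene stay as the last step left them, time stands still between calls to the robot, and variables do not carry over. Pictures are saved under pics/ and viewed, at most 10 in all, crops included, and the job is handed in when it is done.

Besides the shell and the picture viewer there is one more tool, called after "Emit:" as name(argument=value, ...) on one line, values as JSON. play_rows: Moves the arm, as the interface text tells. Shifts and turns lie within -1 to 1; 1 stands for 0.04 m of shift or 0.12 rad of turn. Its arguments: {"type":"object","properties":{"steps":{"type":"array","items":{"type":"number","minimum":-1,"maximum":1}},"grip":{"type":"number"},"grip_force":{"type":"number"}},"required":["steps"]}

```bash
mkdir -p pics; ls; cat > h.py <<'E'
import numpy as np, cv2
from bench import bot
def ray(p,rc):
    f=p["frame"].shape[0]/2/np.tan(np.radians(p["vfov"])/2)
    d=np.array([(rc[1]-p["cx"])/f,(rc[0]-p["cy"])/f,1.]); return np.array(p["eye"]),np.array(p["attitude"])@d
def at(p,rc,z):
    e,d=ray(p,rc); return e+d*(z-e[2])/d[2]
def px(p,X):
    f=p["frame"].shape[0]/2/np.tan(np.radians(p["vfov"])/2)
    c=np.array(p["attitude"]).T@(np.array(X)-p["eye"]); return np.array([p["cy"]+f*c[1]/c[2],p["cx"]+f*c[0]/c[2]])
E
python3 - <<'E'
from h import *
a=bot.capture("top");b=bot.capture("scene")
for n,p in(("top",a),("scene",b)):
    print(n,p["vfov"],np.round(p["eye"],3),np.round(p["attitude"],3).tolist(),p["cx"],p["cy"])
    cv2.imwrite(f"pics/{n}0.png",p["frame"])
    for l in["gauge","collar","sleeve_rim","coupler_face","waterpoint","plug_shoulder","plug_tip","lever_grip","tray","pot","trowel","tub","clay_pot"]:
        r=bot.boxes_of(p,l)[:1]
        for x in r: print(l,round(x["score"],2),np.round(x["centre"],1),np.round(at(p,x["centre"],{"gauge":.042,"collar":.042,"sleeve_rim":.042,"coupler_face":.042,"plug_shoulder":.08,"plug_tip":.08,"lever_grip":.127}.get(l,.04)),3))
s=bot.state();print(s["clock"],s["tcp_rot"],s["force"],s["finger_gap"])
v=np.vstack([a["frame"],b["frame"]]);cv2.imwrite("pics/both.png",cv2.resize(v,None,fx=.78,fy=.78))
E
```

```text
pics
top 49.323580297421145 [ 0.406 -0.061  1.149] [[0.01, -0.987, 0.158], [-1.0, -0.01, 0.002], [-0.0, -0.158, -0.987]] 268.0179538710412 194.76470921095657
gauge 0.67 [230.2 142.1] [0.485 0.273 0.042]
collar 0.94 [228.2 142.2] [0.491 0.273 0.042]
sleeve_rim 0.65 [237.6 167.5] [0.466 0.205 0.042]
coupler_face 0.82 [227.5 142.2] [0.492 0.273 0.042]
waterpoint 0.72 [201.1 319.9] [ 0.568 -0.198  0.04 ]
plug_shoulder 0.56 [206.1 316.9] [ 0.549 -0.186  0.08 ]
plug_tip 0.55 [203.7 320.6] [ 0.555 -0.195  0.08 ]
lever_grip 0.81 [217.3 313.6] [ 0.515 -0.172  0.127]
tray 0.79 [209.2 153.4] [0.542 0.247 0.04 ]
pot 0.93 [135.2 227.5] [0.749 0.054 0.04 ]
trowel 0.87 [265.8 219.1] [0.394 0.067 0.04 ]
tub 0.86 [251.3 420.7] [ 0.437 -0.462  0.04 ]
clay_pot 0.65 [149.5 350.7] [ 0.711 -0.284  0.04 ]
scene 54.13822214249549 [ 1.411 -0.538  0.787] [[0.483, 0.511, -0.711], [0.876, -0.285, 0.39], [-0.003, -0.811, -0.586]] 251.56934669136626 188.5161294314275
gauge 0.7 [160.8 317.2] [0.471 0.261 0.042]
collar 0.7 [214.8 215.6] [ 0.574 -0.205  0.042]
sleeve_rim 0.71 [164.1 304.7] [0.467 0.206 0.042]
coupler_face 0.84 [161.5 322.6] [0.485 0.276 0.042]
waterpoint 0.94 [219.4 213.8] [ 0.589 -0.218  0.04 ]
plug_shoulder 0.59 [216.2 218. ] [ 0.626 -0.219  0.08 ]
plug_tip 0.89 [216.  214.5] [ 0.62  -0.227  0.08 ]
lever_grip 0.73 [180.9 213.4] [ 0.517 -0.181  0.127]
tray 0.95 [180.8 321.2] [0.582 0.195 0.04 ]
pot 0.9 [215.9 313.6] [0.723 0.057 0.04 ]
trowel 0.86 [173.9 257.6] [0.436 0.022 0.04 ]
tub 0.93 [212.4 125.5] [ 0.424 -0.446  0.04 ]
clay_pot 0.98 [247.5 215.4] [ 0.701 -0.264  0.04 ]
1.4 [[ 9.69951997e-01  2.43296369e-01 -7.87162487e-07]
 [ 2.43296369e-01 -9.69951997e-01  3.51945819e-05]
 [ 7.79920416e-06 -3.43285688e-05 -9.99999999e-01]] [-0.11799605 -0.36383492  0.16824346] 0.08564726279890714
```

View pics/both.png

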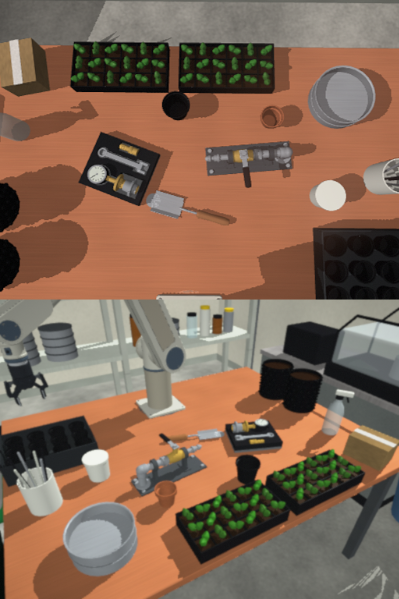

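```bash
python3 - <<'E'
import cv2,numpy as np
a=cv2.imread("pics/top0.png")
c=cv2.resize(a[165:265,95:215],None,fx=5,fy=5,interpolation=3)[:, :600]
d=cv2.resize(a[165:245,255:385],None,fx=5,fy=5,interpolation=3)
cv2.imwrite("pics/c1.png",c);cv2.imwrite("pics/c2.png",d)
E
```

```text
(no output)
```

View pics/c1.png

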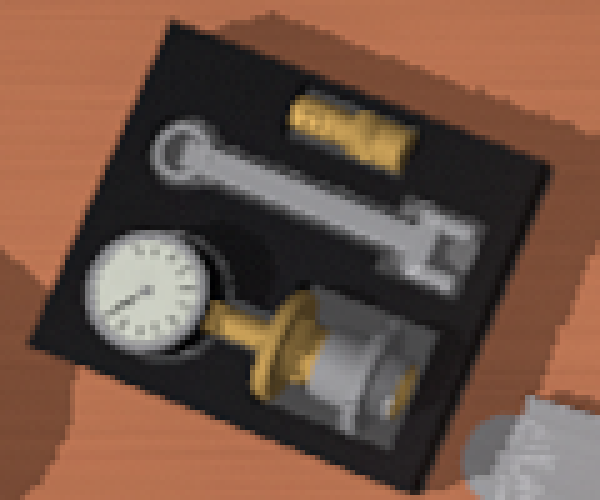

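View pics/c2.png

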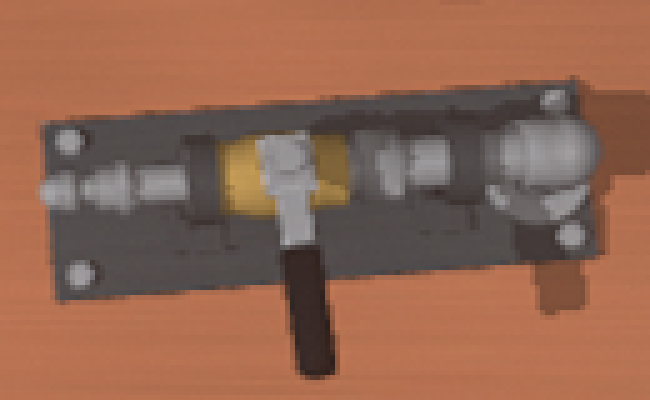

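```bash
python3 - <<'E'
from h import *
p=bot.capture("top")
def q(x,y,z,o): return at(p,(165+y/5,o+x/5),z)
T=np.array([q(*c,.037,95) for c in((172,22),(550,170),(415,493),(32,345))]);print(T.round(3),T.mean(0).round(3))
for i in range(4):
    d=T[(i+1)%4]-T[i];print(np.hypot(*d[:2]).round(3),np.degrees(np.arctan2(d[1],d[0])).round(1))
print("dial",q(148,290,.060,95).round(4))
for n,x,y in(("collarL",270,345),("rimR",358,385)):print(n,q(x,y,.042,95).round(4))
tip=q(40,192,.08,255);b=q(590,150,.08,255);print("tip",tip.round(4),b.round(4))
B=np.array([q(*c,.012,255) for c in((42,122),(578,80),(605,257),(58,300))]);print(B.round(3))
for i in range(4):
    d=B[(i+1)%4]-B[i];print(np.hypot(*d[:2]).round(3),np.degrees(np.arctan2(d[1],d[0])).round(1))
g=q(302,250,.127,255);e=q(318,375,.127,255);print("grip",g.round(4),e.round(4))
E
```

```text
[[0.651 0.319 0.037]
 [0.571 0.11  0.037]
 [0.399 0.175 0.037]
 [0.475 0.382 0.037]] [0.524 0.247 0.037]
0.223 -110.9
0.184 159.3
0.22 69.9
0.187 -19.8
dial [0.5024 0.3144 0.06  ]
collarL [0.4755 0.2543 0.042 ]
rimR [0.4549 0.2067 0.042 ]
tip [ 0.5547 -0.0466  0.08  ] [ 0.5795 -0.3311  0.08  ]
[[ 0.603 -0.046  0.012]
 [ 0.63  -0.343  0.012]
 [ 0.531 -0.355  0.012]
 [ 0.505 -0.056  0.012]]
0.298 -84.9
0.099 -173.1
0.3 95.1
0.099 5.7
grip [ 0.5207 -0.1763  0.127 ] [ 0.4596 -0.1836  0.127 ]
```

Emit:
play_rows(steps=[0.4,-0.3,-0.1,0,0.75,-0.6,-0.2,0,0.75,-0.6,-0.2,0,0.75,-0.6,-0.2,0,0.75,-0.6,-0.2,0,0.75,-0.6,-0.2,0,0.75,-0.6,0,0,0.75,-0.6,0,0,0.75,-0.6,0,0,0.75,-0.6,0,0,0.75,-0.6,0,0,0.4,-0.3,0,0])

```text
clock: 2.45
position: [0.4115, -0.2665, 0.2926]
tcp_rot: [[0.97, 0.245, 0.001], [0.245, -0.97, 0.0], [0.001, -0.0, -1.0]]
force: [0.5, -0.7, -0.7]
finger_gap: 0.0855
grip_force: 0.0
```

```bash
python3 - <<'E'
from h import *
p=bot.capture("wrist");s=bot.state()
print(s["clock"],np.round(s["position"],4),np.round(s["tcp_rot"],3).tolist())
print(p["vfov"],np.round(p["eye"],3),np.round(p["attitude"],3).tolist(),p["cx"],p["cy"])
cv2.imwrite("pics/w1.png",p["frame"])
import pickle;pickle.dump(p,open("w1.pkl","wb"))
for n,X in(("tip",[.555,-.047,.08]),("origin pipe",[.5657,-.169,.08]),("grip",[.491,-.178,.127])):print(n,px(p,X).round(1))
for l in["plug_tip","plug_shoulder","lever_grip"]:
    for x in bot.boxes_of(p,l)[:2]:print(l,x["score"],np.round(x["centre"],1),at(p,x["centre"],.127 if "grip" in l else .08).round(4))
E
```

```text
2.5 [ 0.4126 -0.2654  0.2926] [[0.969, 0.246, 0.002], [0.246, -0.969, 0.001], [0.002, -0.001, -1.0]]
64.71172520143328 [ 0.478 -0.249  0.419] [[0.246, -0.932, -0.265], [-0.969, -0.236, -0.066], [-0.001, 0.274, -0.962]] 255.8504925686972 188.1716545487947
tip [-31.4  72.7]
origin pipe [ -8.3 198.9]
grip [ 67.8 183. ]
plug_tip 0.93 [ 31.1 246.4] [ 0.543  -0.2225  0.08  ]
plug_shoulder 0.85 [ 30.  243.7] [ 0.5433 -0.2196  0.08  ]
lever_grip 0.83 [ 54.4 186.8] [ 0.5028 -0.1792  0.127 ]
lever_grip 0.54 [ 32.8 246.1] [ 0.5327 -0.2263  0.127 ]
```

View pics/w1.png

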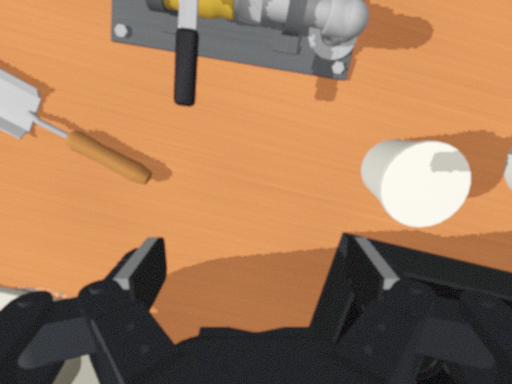

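```bash
python3 - <<'E'
from h import *
import pickle
p=pickle.load(open("w1.pkl","rb"));s=bot.state()
R=np.array(s["tcp_rot"]);t=np.array(s["position"])
for zt in(.002,.004,.008,.012,.017):
    print(zt,[px(p,t+R@np.array([x,y,zt])).round(1).tolist() for x in(.011,) for y in(-.0427,.0427)])
E
```

```text
0.002 [[237.0, 169.4], [237.2, 353.9]]
0.004 [[235.2, 170.5], [235.4, 352.6]]
0.008 [[231.7, 172.8], [231.9, 350.0]]
0.012 [[228.4, 174.9], [228.6, 347.6]]
0.017 [[224.5, 177.5], [224.6, 344.8]]
```

Emit:
play_rows(steps=[0.5,-0.25,0,0,0.8,-0.4,0,0,0.8,-0.4,0,0,0.8,-0.4,0,0,0.5,-0.25,0,0,0,0,0,0,0,0,0,0])

```text
clock: 3.23
position: [0.5253, -0.1708, 0.292]
tcp_rot: [[0.97, 0.244, -0.001], [0.244, -0.97, -0.0], [-0.001, 0.0, -1.0]]
force: [0.2, 0.2, -0.1]
finger_gap: 0.0852
grip_force: 0.0
```

```bash
python3 - <<'E'
from h import *
p=bot.capture("wrist");s=bot.state()
print(s["clock"],np.round(s["position"],4))
cv2.imwrite("pics/w2.png",p["frame"])
import pickle;pickle.dump((p,s),open("w2.pkl","wb"))
for n,X in(("tip",[.555,-.047,.08]),("shoulder",[.5585,-.087,.08]),("origin pipe",[.5657,-.169,.08]),("grip",[.491,-.178,.127])):print(n,px(p,X).round(1))
for l in["plug_tip","plug_shoulder","lever_grip"]:
    for x in bot.boxes_of(p,l)[:2]:print(l,x["score"],np.round(x["centre"],1),at(p,x["centre"],.127 if "grip" in l else .08).round(4))
c=p["frame"][:300,:];cv2.imwrite("pics/w2c.png",cv2.resize(c,None,fx=1.5,fy=1.5))
E
```

```text
3.2833 [ 0.5246 -0.1712  0.292 ]
tip [111.3 152.3]
shoulder [117.4 189.3]
origin pipe [129.6 263.8]
grip [208.  255.1]
plug_tip 0.95 [129.9 276. ] [ 0.5686 -0.1821  0.08  ]
plug_shoulder 0.92 [130. 272.] [ 0.5674 -0.1778  0.08  ]
lever_grip 0.85 [176.  259.1] [ 0.5245 -0.1737  0.127 ]
```

View pics/w2c.png

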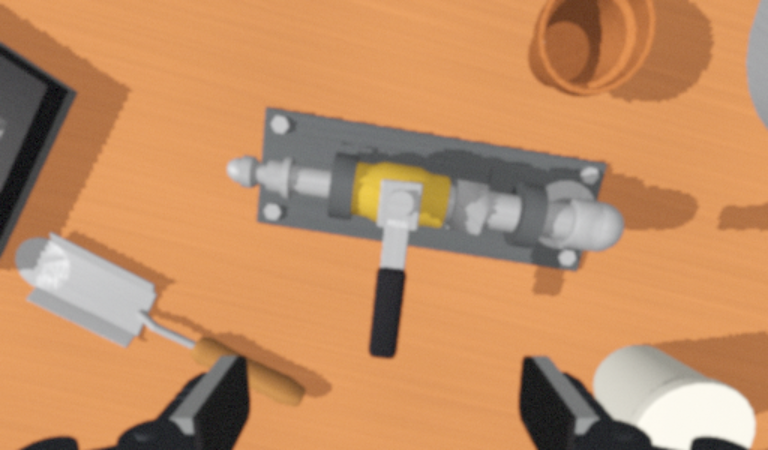

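```bash
python3 - <<'E'
from h import *
import pickle
p,s=pickle.load(open("w2.pkl","rb"))
# segment grey metal on pipe parts, take mid-rows by column ranges
P=[at(p,(r/1.5,c/1.5),.08) for r,c in((168.5,228),(177,278),(182,315),(212,505))]
P=np.array(P);print(P.round(4))
for i in range(4):
  for j in range(i):d=P[j]-P[i];print(i,j,np.degrees(np.arctan2(d[1],d[0])).round(1),np.hypot(*d[:2]).round(3))
g=np.array([at(p,(r/1.5,c/1.5),z) for r,c,z in((270,392,.133),(355,383,.133),(205,401,.14))]);print(g.round(4))
E
```

```text
[[ 0.5539 -0.0468  0.08  ]
 [ 0.5568 -0.0829  0.08  ]
 [ 0.5599 -0.1097  0.08  ]
 [ 0.573  -0.2508  0.08  ]]
1 0 94.6 0.036
2 0 95.5 0.063
2 1 96.6 0.027
3 0 95.4 0.205
3 1 95.5 0.169
3 2 95.3 0.142
[[ 0.5225 -0.1763  0.133 ]
 [ 0.4629 -0.1853  0.133 ]
 [ 0.565  -0.1709  0.14  ]]
```

Emit:
play_rows(steps=[-0.1,-0.4,0,0.5,-0.1,-0.9,0,0.5,0,-0.95,0,0.5,0,-0.95,0,0.5,0,-0.95,0,0.5,0,-0.95,0,0.5,0,-0.95,0,0.5,0,-0.95,0,0.5,0,-0.95,0,0.5,0,-0.95,0,0.5,0,-0.5,0,0,0,0,0,0])

```text
clock: 4.43
position: [0.5403, 0.2002, 0.2925]
tcp_rot: [[0.939, -0.345, 0.001], [-0.345, -0.939, 0.001], [0.001, -0.002, -1.0]]
force: [-0.5, -1.2, -0.3]
finger_gap: 0.0853
grip_force: 0.0
```

```bash
python3 - <<'E'
from h import *
p=bot.capture("wrist");s=bot.state()
print(s["clock"],np.round(s["position"],4),np.round(s["tcp_rot"],3).tolist(),s["q"])
import pickle;pickle.dump((p,s),open("w3.pkl","wb"))
for n,X in(("origin",[.466,.220,.042]),("dial",[.5,.313,.06])):print(n,px(p,X).round(1))
for l in["gauge","collar","sleeve_rim","coupler_face"]:
    for x in bot.cut_out(p,l)[:1]:print(l,x["score"],np.round(x["centre"],1),at(p,x["centre"],.042).round(4),x["pixels"].sum())
cv2.imwrite("pics/w3.png",cv2.resize(p["frame"],None,fx=1.5,fy=1.5))
E
```

```text
4.4833 [0.5394 0.1983 0.2922] [[0.938, -0.345, 0.0], [-0.345, -0.938, -0.0], [0.0, 0.0, -1.0]] [ 3.31694697e-01  3.01170880e-01  1.70290123e+00 -1.36383086e-04
  1.13737897e+00  2.25508571e+00]
origin [215.8 261.8]
dial [220.9 184.1]
gauge 0.73 [214.7 209.2] [0.4914 0.285  0.042 ] 4337
collar 0.64 [215.6 206.4] [0.4915 0.289  0.042 ] 4243
sleeve_rim 0.89 [215.1 276.6] [0.4601 0.2012 0.042 ] 1178
coupler_face 0.69 [217.7 205.7] [0.4891 0.291  0.042 ] 4306
```

View pics/w3.png

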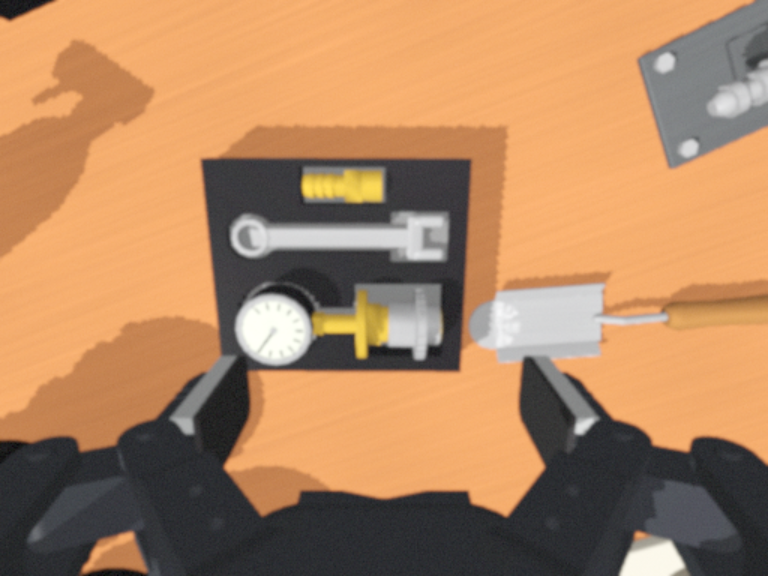

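```bash
python3 - <<'E'
from h import *
import pickle
p,s=pickle.load(open("w3.pkl","rb"))
R=np.array(s["tcp_rot"]);t=np.array(s["position"])
f=lambda X:(R.T@(np.array(X)-t)).round(4)
print("pred origin",f([.466,.220,.042]))
for n,r,c,z in(("dial",328,274,.060),("collar back",320,356,.068),("rim front",320,427,.068),("rim bottomrow",358,420,.042),("collar near",358,361,.042),("rim far",289,420,.042),("collar far",290,361,.042)):print(n,f(at(p,(r/1.5,c/1.5),z)))
for x in(-.03,0,.03):print(px(p,np.array([.466,.22,.042])+R@np.array([x,-.029,0]))*1.5,px(p,np.array([.466,.22,.072])+R@np.array([0,x,0]))*1.5)
E
```

```text
pred origin [-0.0765  0.005   0.2502]
dial [-0.0736 -0.0956  0.2322]
collar back [-0.0633 -0.0256  0.2242]
rim front [-0.0632  0.0328  0.2242]
rim bottomrow [-0.1096  0.03    0.2502]
collar near [-0.1097 -0.0234  0.2502]
rim far [-0.0444  0.0285  0.2502]
collar far [-0.0454 -0.0226  0.2502]
[354.69616387 360.32867829] [336.78843913 356.73252156]
[323.59698697 359.87573163] [336.84664426 393.22797885]
[291.20004739 359.40388359] [336.90486758 429.73483957]
```

Emit:
play_rows(steps=[-0.4,0,0.4,0,-0.7,-0.03,0.6,0,-0.7,0,0.7,0,-0.1,0,0.9,0,0,0,0.9,0,0,0,0.7,0,0,0,0.5,0,0,0,0.3,0,0,0,0,0,0,0,0,0], grip_force=60)

```text
clock: 5.52
position: [0.4685, 0.2246, 0.0926]
tcp_rot: [[0.938, -0.348, -0.0], [-0.348, -0.938, -0.0], [-0.0, 0.0, -1.0]]
force: [-0.0, 0.6, 0.7]
finger_gap: 0.0855
grip_force: 0.0
```

```bash
python3 - <<'E'
from h import *
p=bot.capture("wrist");s=bot.state()
R=np.array(s["tcp_rot"]);t=np.array(s["position"]);print(t.round(4),s["force"])
print("gauge origin est vs tcp (tool)",(R.T@(np.array([.5394,.1983,0])+np.array([[.938,-.345,0],[-.345,-.938,0],[0,0,-1]])@np.array([-.0758,.0036,0])-t)).round(4))
cv2.imwrite("pics/w4.png",p["frame"][200:,80:440])
E
```

```text
[0.4691 0.225  0.0933] [ 0.22038057 -0.27541785 -0.01888696]
gauge origin est vs tcp (tool) [-0.0006  0.0045  0.0933]
```

View pics/w4.png

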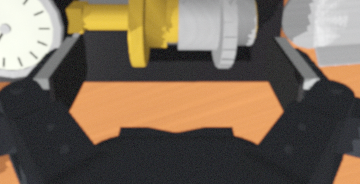

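Emit:
play_rows(steps=[0,0,0.2,0,0,0,0.2,0,0,0,0,0,0,0,0,0,0,0,0,0])

```text
clock: 5.98
position: [0.4684, 0.2253, 0.0765]
tcp_rot: [[0.938, -0.347, 0.0], [-0.347, -0.938, 0.0], [0.0, -0.0, -1.0]]
force: [0.5, 0.6, -0.2]
finger_gap: 0.0851
grip_force: 0.0
```

Emit:
play_rows(steps=[0,0,0,0,0,0,0,0,0,0,0,0,0,0,0,0,0,0,0,0,0,0,0,0,0,0,0,0,0,0,0,0], grip=0, grip_force=80)

```text
clock: 6.65
position: [0.4699, 0.2262, 0.0783]
tcp_rot: [[0.938, -0.347, 0.004], [-0.347, -0.938, 0.002], [0.003, -0.003, -1.0]]
force: [-2.0, 1.0, 15.8]
finger_gap: 0.0447
grip_force: 79.9
```

```bash
python3 - <<'E'
from h import *
p=bot.capture("wrist");s=bot.state();print(s["force"],s["torque"],s["finger_gap"],s["position"])
b=bot.capture("scene")
u=cv2.resize(p["frame"][180:330,120:400],None,fx=2.5,fy=2.5);v=cv2.resize(b["frame"][110:210,260:380],None,fx=2.5,fy=2.5,interpolation=3)
v=cv2.copyMakeBorder(v,0,0,0,700-v.shape[1],0)
cv2.imwrite("pics/w5.png",np.vstack([u[:340],v]))
E
```

```text
[-0.87458574  0.90505547 16.03271922] [ 0.18136777  0.28172571 -0.00048609] 0.04503082012334817 [0.46992796 0.22624028 0.07824595]
```

View pics/w5.png

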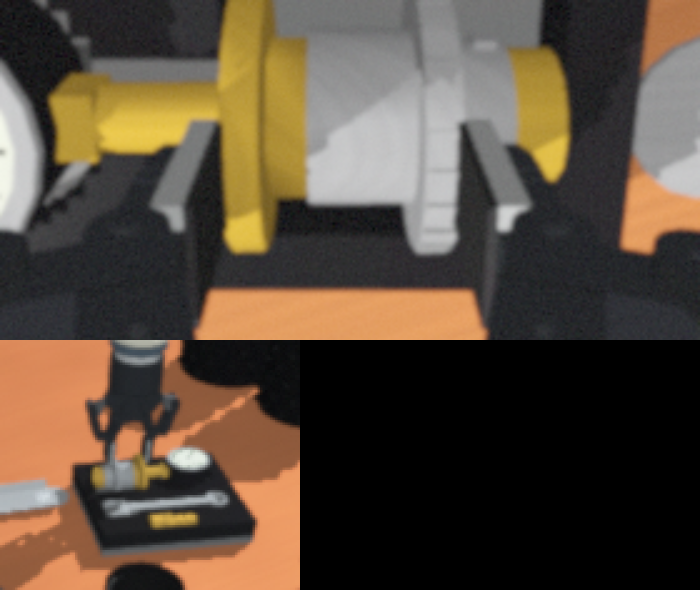

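Emit:
play_rows(steps=[0,0,-0.1,0,0,0,-0.2,0,0,0,-0.3,0,0,0,-0.4,0,0,0,-0.5,0,0,0,-0.5,0,0,0,-0.4,0,0,0,-0.2,0,0,0,0,0,0,0,0,0])

```text
clock: 7.58
position: [0.4681, 0.2251, 0.1804]
tcp_rot: [[0.938, -0.347, 0.0], [-0.347, -0.938, 0.0], [0.0, -0.0, -1.0]]
force: [-0.1, 0.0, -4.6]
finger_gap: 0.0448
grip_force: 82.9
```

```bash
python3 - <<'E'
from h import *
p=bot.capture("wrist");s=bot.state();print(s["force"],s["torque"],s["finger_gap"],s["position"],s["clock"])
b=bot.capture("scene")
u=cv2.resize(p["frame"][180:330,120:400],None,fx=2.5,fy=2.5);v=cv2.resize(b["frame"][70:190,250:390],None,fx=2.5,fy=2.5,interpolation=3)[:255]
v=cv2.copyMakeBorder(v,0,0,0,700-v.shape[1],0)
cv2.imwrite("pics/w6.png",np.vstack([u[:340],v]))
E
```

```text
[-0.22388808 -0.56549286 -3.38644482] [-0.01081332  0.06848096  0.02186574] 0.044793185795107465 [0.46768424 0.22491618 0.17972843] 7.6333
```

View pics/w6.png

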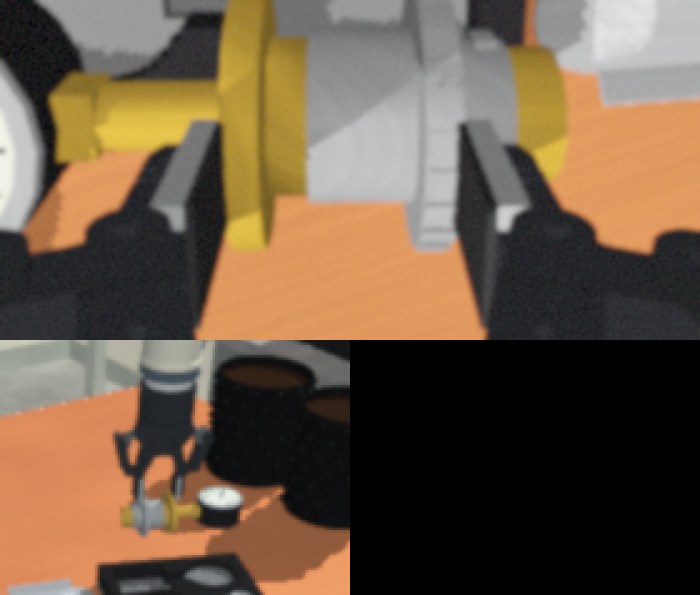

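```bash
python3 - <<'E'
from h import *
s=bot.state();p=bot.capture("wrist")
R=np.array(s["tcp_rot"]);t=np.array(s["position"])
a=np.linspace(0,2*np.pi,73)
def circ(x0,y,z,r):
    return np.array([(px(p,t+R@np.array([x0+r*np.cos(k),y,z+r*np.sin(k)]))-[180,120])*2.5 for k in a])
for x0 in(-.002,0,.002):
  for z in(.034,.0365,.039):
    m=circ(x0,.005+.043,z,.0165);c=circ(x0,.005-.024,z,.030);r=circ(x0,.005+.011+.004,z,.030)
    print(x0,z,"mouth rows",m[:,0].min().round(),m[:,0].max().round(),"maxcol",m[:,1].max().round()," collar maxrow",c[:,0].max().round(),"col",circ(x0,-.024,z,.03)[:,1].min().round(),"rim",r[:,0].max().round(),circ(x0,.024,z,.03)[:,1].max().round())
E
```

```text
-0.002 0.034 mouth rows 54.0 200.0 maxcol 572.0  collar maxrow 263.0 col 214.0 rim 264.0 467.0
-0.002 0.0365 mouth rows 51.0 195.0 maxcol 568.0  collar maxrow 257.0 col 216.0 rim 257.0 465.0
-0.002 0.039 mouth rows 48.0 189.0 maxcol 565.0  collar maxrow 250.0 col 218.0 rim 251.0 463.0
0 0.034 mouth rows 46.0 192.0 maxcol 573.0  collar maxrow 255.0 col 214.0 rim 256.0 468.0
0 0.0365 mouth rows 43.0 187.0 maxcol 569.0  collar maxrow 249.0 col 216.0 rim 249.0 466.0
0 0.039 mouth rows 40.0 182.0 maxcol 566.0  collar maxrow 242.0 col 218.0 rim 243.0 464.0
0.002 0.034 mouth rows 38.0 184.0 maxcol 574.0  collar maxrow 247.0 col 213.0 rim 247.0 468.0
0.002 0.0365 mouth rows 35.0 179.0 maxcol 570.0  collar maxrow 241.0 col 216.0 rim 241.0 466.0
0.002 0.039 mouth rows 32.0 174.0 maxcol 567.0  collar maxrow 235.0 col 218.0 rim 235.0 464.0
```

Emit:
play_rows(steps=[0.2,0.2,0,0,0.4,0.4,0,0,0.5,0.55,0,0,0.6,0.6,0,0,0.6,0.65,0,0,0.5,0.55,0,0,0.4,0.4,0,0,0.23,0.28,0,0,0,0,0,0])

```text
clock: 8.48
position: [0.5474, 0.0382, 0.1795]
tcp_rot: [[0.937, -0.35, -0.001], [-0.35, -0.937, -0.001], [-0.0, 0.001, -1.0]]
force: [-0.2, -0.6, -4.2]
finger_gap: 0.0448
grip_force: 83.0
```

Emit:
play_rows(steps=[0,0,0.1,-0.2,0,0,0.2,-0.4,0,0,0.2,-0.5,0,0,0.25,-0.6,0,0,0.25,-0.6,0,0,0.2,-0.6,0,0,0.2,-0.5,0,0,0.1,-0.32,0,0,0.05,0,0,0,0,0,0,0,0,0])

```text
clock: 9.4
position: [0.5463, 0.0419, 0.1181]
tcp_rot: [[0.996, 0.092, -0.001], [0.092, -0.996, 0.0], [-0.001, -0.0, -1.0]]
force: [0.3, 1.0, -4.7]
finger_gap: 0.0447
grip_force: 83.0
```

```bash
cat > rel.py <<'E'
from h import *
s=bot.state();R=np.array(s["tcp_rot"]);t=np.array(s["position"])
u=np.array([np.cos(np.radians(95.4)),np.sin(np.radians(95.4)),0]);sh=np.array([.5543,-.0467,.08])-.04*u
home=sh+.048*u+[0,0,.037]
print(s["clock"],t.round(4),"gap",round(s["finger_gap"],4),"F",np.round(s["force"],1),"yaw err deg",np.degrees(np.arctan2(R[1,1],R[0,1])).round(2)+84.6)
print("to home in tool mm",(R.T@(home-t)*1000).round(1))
E
python3 rel.py; python3 - <<'E'
from h import *
p=bot.capture("top");b=bot.capture("scene")
u=cv2.resize(p["frame"][175:235,200:330],None,fx=5,fy=5,interpolation=3)
v=cv2.resize(b["frame"][140:240,180:310],None,fx=5,fy=5,interpolation=3)[150:420]
cv2.imwrite("pics/w7.png",np.vstack([u,v]))
E
```

```text
9.4 [0.5463 0.0419 0.1181] gap 0.0447 F [ 0.3  1.  -4.7] yaw err deg -0.12000000000000455
to home in tool mm [-0.3 81.   1.1]
```

View pics/w7.png

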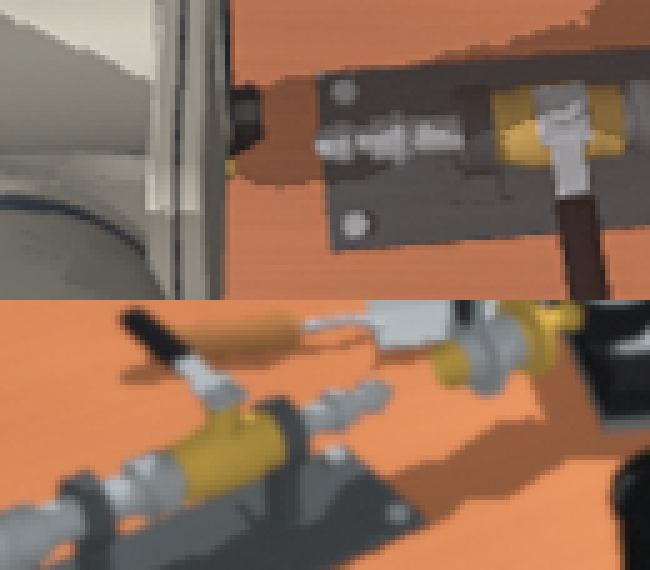

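Emit:
play_rows(steps=[0,0.2,0.03,0,0,0.3,0,0,0,0.3,0,0,0,0.25,0,0,0,0.15,0,0,0,0.1,0,0,0,0,0,0])

```text
clock: 10.08
position: [0.5515, -0.0115, 0.1172]
tcp_rot: [[0.996, 0.091, 0.0], [0.091, -0.996, -0.0], [0.0, 0.0, -1.0]]
force: [0.1, -0.1, -4.5]
finger_gap: 0.0448
grip_force: 83.0
```

Emit:
play_rows(steps=[0,0.1,0,0,0,0.1,0,0,0,0.1,0,0,0,0.05,0,0,0,0,0,0])

```text
clock: 10.5
position: [0.5528, -0.0246, 0.1171]
tcp_rot: [[0.996, 0.092, 0.0], [0.092, -0.996, -0.0], [0.0, 0.0, -1.0]]
force: [-0.3, -0.6, -4.2]
finger_gap: 0.0449
grip_force: 83.1
```

```bash
python3 rel.py
```

```text
10.5 [ 0.5528 -0.0246  0.1171] gap 0.0449 F [-0.3 -0.6 -4.2] yaw err deg -0.13000000000000966
to home in tool mm [-0.5 14.1  0.1]
```

Emit:
play_rows(steps=[0,0.1,0,0,0,0.1,0,0,0,0.08,0,0,0,0.05,0,0,0,0,0,0])

```text
clock: 10.92
position: [0.5539, -0.0379, 0.1171]
tcp_rot: [[0.996, 0.092, -0.0], [0.092, -0.996, -0.0], [-0.0, 0.0, -1.0]]
force: [0.0, -0.5, -4.1]
finger_gap: 0.0449
grip_force: 83.2
```

Emit:
play_rows(steps=[0,0.05,0,0,0,0.03,0,0,0,0,0,0])

```text
clock: 11.17
position: [0.5542, -0.0404, 0.1171]
tcp_rot: [[0.996, 0.092, -0.0], [0.092, -0.996, 0.001], [-0.0, -0.001, -1.0]]
force: [-0.5, 1.8, -3.9]
finger_gap: 0.0449
grip_force: 83.4
```

```bash
python3 rel.py
```

```text
11.1667 [ 0.5542 -0.0404  0.1171] gap 0.0449 F [-0.5  1.8 -3.9] yaw err deg -0.14000000000000057
to home in tool mm [-0.5 -1.7  0.1]
```

Nearly at the shoulder; push on until the force clearly rises.

Emit:
play_rows(steps=[0,0.05,0,0,0,0,0,0])

```text
clock: 11.33
position: [0.5541, -0.0408, 0.1171]
tcp_rot: [[0.996, 0.091, -0.001], [0.091, -0.996, 0.003], [-0.0, -0.003, -1.0]]
force: [-0.5, 12.4, -2.2]
finger_gap: 0.0448
grip_force: 84.2
```

Emit:
play_rows(steps=[0,0.04,0,0,0,0,0,0])

```text
clock: 11.5
position: [0.5541, -0.0411, 0.1171]
tcp_rot: [[0.996, 0.09, -0.001], [0.09, -0.996, 0.005], [-0.001, -0.005, -1.0]]
force: [-1.0, 19.4, -1.3]
finger_gap: 0.045
grip_force: 84.9
```

Emit:
play_rows(steps=[0,0,0,0,0,0,0,0,0,0,0,0,0,0,0,0,0,0,0,0,0,0,0,0,0,0,0,0,0,0,0,0], grip=0.93)

```text
clock: 12.17
position: [0.5546, -0.0444, 0.1173]
tcp_rot: [[0.996, 0.092, 0.0], [0.092, -0.996, -0.0], [0.0, 0.0, -1.0]]
force: [-0.3, 0.6, -0.6]
finger_gap: 0.0794
grip_force: 0.0
```

```bash
python3 rel.py; python3 - <<'E'
from h import *
p=bot.capture("wrist")
cv2.imwrite("pics/w8.png",cv2.resize(p["frame"][120:350],None,fx=1.5,fy=1.5))
E
```

```text
12.1667 [ 0.5546 -0.0444  0.1173] gap 0.0794 F [-0.3  0.6 -0.6] yaw err deg -0.13000000000000966
to home in tool mm [-0.6 -5.7  0.3]
```

View pics/w8.png

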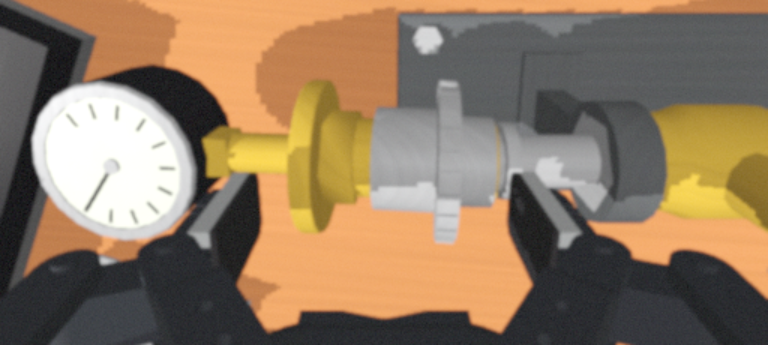

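Emit:
play_rows(steps=[0,0,-0.15,0,0,0,-0.3,0,0,0,-0.4,0,0,0,-0.5,0,0,0,-0.4,0,0,0,-0.3,0,0,0,0,0])

```text
clock: 12.8
position: [0.5563, -0.0444, 0.2025]
tcp_rot: [[0.996, 0.092, 0.005], [0.092, -0.996, -0.001], [0.005, 0.001, -1.0]]
force: [-0.1, -0.1, 0.3]
finger_gap: 0.0796
grip_force: 0.0
```

Emit:
play_rows(steps=[-0.2,0.24,0,0,-0.4,0.45,0,0,-0.4,0.5,0,0,-0.4,0.5,0,0,-0.3,0.3,0,0,-0.12,0.15,0,0,0,0,0,0,0,0,0,0,0,0,0,0], grip=0, grip_force=40)

```text
clock: 13.55
position: [0.4903, -0.1358, 0.1989]
tcp_rot: [[0.996, 0.092, -0.0], [0.092, -0.996, 0.0], [0.0, -0.0, -1.0]]
force: [1.0, -0.0, -0.2]
finger_gap: 0.0004
grip_force: 0.0
```

```bash
cat > lev.py <<'E'
from h import *
s=bot.state();R=np.array(s["tcp_rot"]);t=np.array(s["position"])
O=np.array([.5658,-.1693,0])
y=R[:,1];d=(R.T@(O+[0,0,.132]-t))
print(s["clock"],t.round(4),"gap",round(s["finger_gap"],4),"F",np.round(s["force"],1),"tooly deg",np.degrees(np.arctan2(y[1],y[0])).round(2),"r",d[0].round(4),"b",d[1].round(4),"down",d[2].round(4),"q6",s["q"][5])
E
python3 lev.py; python3 - <<'E'
from h import *
p=bot.capture("wrist")
for l in("lever_grip","gauge"):
  for x in bot.cut_out(p,l)[:1]:
    m=x["pixels"];print(l,x["score"],np.round(x["centre"],1),at(p,x["centre"],.13).round(3),np.argwhere(m).min(0),np.argwhere(m).max(0))
E
```

```text
13.55 [ 0.4903 -0.1358  0.1989] gap 0.0004 F [ 1.  -0.  -0.2] tooly deg -84.7 r 0.0721 b 0.0404 down 0.0669 q6 1.1845687892925103
lever_grip 0.63 [155.5 321. ] [ 0.53  -0.174  0.13 ] [ 75 302] [254 344]
gauge 0.61 [96.2 98.8] [ 0.553 -0.032  0.13 ] [52  0] [139 201]
```

Emit:
play_rows(steps=[0,0,0.2,0,0,0,0.4,0,0,0,0.45,0,0,0,0.4,0,0,0,0.2,0,0,0.1,0,0,0,0.15,0,0,0,0.1,0,0,0,0,0,0])

```text
clock: 14.45
position: [0.4922, -0.1512, 0.134]
tcp_rot: [[0.996, 0.091, 0.002], [0.091, -0.996, -0.001], [0.002, 0.001, -1.0]]
force: [-0.3, 0.4, 0.5]
finger_gap: 0.0001
grip_force: 0.0
```

Emit:
play_rows(steps=[-0.05,0.15,0,-0.6,-0.07,0.22,0,-1,-0.07,0.22,0,-1,-0.07,0.22,0,-1,0,0,0,0,0,0,0,0])

```text
clock: 14.95
position: [0.4894, -0.1843, 0.1337]
tcp_rot: [[0.868, 0.496, 0.001], [0.496, -0.868, -0.001], [0.001, 0.001, -1.0]]
force: [-1.0, -1.0, 0.6]
finger_gap: -0.0003
grip_force: 0.0
```

```bash
python3 lev.py
```

```text
14.95 [ 0.4894 -0.1843  0.1337] gap -0.0003 F [-1.  -1.   0.6] tooly deg -60.23 r 0.0737 b 0.0249 down 0.0018 q6 0.6685408182530231
```

Emit:
play_rows(steps=[-0.07,0.22,0,-1,-0.07,0.22,0,-1,-0.07,0.22,0,-1,-0.07,0.22,0,-1])

```text
clock: 15.28
position: [0.5024, -0.2169, 0.1333]
tcp_rot: [[0.535, 0.845, -0.002], [0.845, -0.535, 0.001], [-0.0, -0.002, -1.0]]
force: [-2.6, 3.4, 2.8]
finger_gap: -0.0001
grip_force: 2.0
```

```bash
python3 lev.py; python3 - <<'E'
from h import *
p=bot.capture("wrist")
for x in bot.cut_out(p,"lever_grip")[:1]:
    m=x["pixels"];X=np.array([at(p,rc,.13)[:2] for rc in np.argwhere(m)])
    d=X-[.5658,-.1693];k=np.hypot(*d.T);k=(k>.04)&(k<.11);print(x["score"],k.sum(),np.degrees(np.arctan2(*np.median(d[k],0)[::-1])))
E
```

```text
15.2833 [ 0.5024 -0.2169  0.1333] gap -0.0001 F [-2.6  3.4  2.8] tooly deg -32.36 r 0.0742 b 0.0281 down 0.0012 q6 0.13507777682650288
0.82 3530 -126.61532155126291
```

Emit:
play_rows(steps=[-0.07,0.24,0,-1,-0.07,0.24,0,-1,-0.07,0.24,0,-1,-0.07,0.22,0,-1,-0.05,0.2,0,-0.8,0,0,0,0])

```text
clock: 15.88
position: [0.5419, -0.2447, 0.1332]
tcp_rot: [[-0.007, 1.0, 0.0], [1.0, 0.007, -0.0], [-0.0, 0.0, -1.0]]
force: [0.1, 0.4, 0.6]
finger_gap: -0.0004
grip_force: 0.0
```

```bash
cat > ang.py <<'E'
from h import *
for n in("wrist","top"):
  p=bot.capture(n)
  for x in bot.cut_out(p,"lever_grip")[:1]:
    m=x["pixels"];X=np.array([at(p,rc,.13)[:2] for rc in np.argwhere(m)])
    d=X-[.5658,-.1693];k=np.hypot(*d.T);k=(k>.04)&(k<.11);print(n,x["score"],k.sum(),np.degrees(np.arctan2(*np.median(d[k],0)[::-1]))%360-185.4)
E
python3 lev.py; python3 ang.py
```

```text
15.8833 [ 0.5419 -0.2447  0.1332] gap -0.0004 F [0.1 0.4 0.6] tooly deg 0.39 r 0.0752 b 0.0244 down 0.0012 q6 -0.4506214940880563
wrist 0.89 3622 84.16091538685757
top 0.49 0 nan
  return _methods._mean(a, axis=axis, dtype=dtype,
  ret = um.true_divide(
```

Emit:
play_rows(steps=[-0.03,0.1,0,-0.4,-0.02,0.08,0,-0.3,0,0.08,0,0,0,0.06,0,0])

```text
clock: 16.42
position: [0.5502, -0.2459, 0.1328]
tcp_rot: [[-0.091, 0.996, -0.009], [0.996, 0.091, 0.001], [0.001, -0.009, -1.0]]
force: [-23.8, -7.1, 13.8]
finger_gap: -0.0003
grip_force: 12.3
```

Emit:
play_rows(steps=[0,0.04,0,0,0,0,0,0])

```text
clock: 16.58
position: [0.5502, -0.246, 0.1328]
tcp_rot: [[-0.09, 0.996, -0.011], [0.996, 0.09, 0.001], [0.002, -0.011, -1.0]]
force: [-22.9, -5.5, 14.5]
finger_gap: -0.0001
grip_force: 11.6
```

```bash
python3 lev.py; python3 ang.py 2>/dev/null
```

```text
16.5833 [ 0.5502 -0.246   0.1328] gap -0.0001 F [-22.9  -5.5  14.5] tooly deg 5.18 r 0.075 b 0.0225 down 0.0007 q6 -0.5252430981982277
wrist 0.76 3493 90.07324710886641
```

At the stop, 90°. Back off, then up and clear.

Emit:
play_rows(steps=[0,-0.2,0,0,0,-0.4,0,0,0,-0.4,0,0,0,0,-0.3,0,0,0,-0.6,0,0,0,-0.7,0,0,0,-0.7,0,0,-0.4,-0.3,0,0,-0.6,0,0,0,-0.6,0,0,0,-0.5,0,0,0,0,0,0])

```text
clock: 17.78
position: [0.43, -0.257, 0.238]
tcp_rot: [[-0.09, 0.996, -0.0], [0.996, 0.09, 0.0], [0.0, -0.0, -1.0]]
force: [0.0, 0.8, -0.1]
finger_gap: -0.0004
grip_force: 0.0
```

```bash
python3 lev.py; python3 ang.py 2>/dev/null; python3 - <<'E'
from h import *
for n in("top","scene"):
  p=bot.capture(n)
  for l,z in(("gauge",.09),("sleeve_rim",.08),("trowel",.04),("tub",.04),("pot",.04),("clay_pot",.04)):
    for x in bot.cut_out(p,l)[:1]:print(n,l,round(x["score"],2),np.round(x["centre"],1),at(p,x["centre"],z).round(3))
  print(px(p,[.5541,-.0437,.08]).round(1),"origin exp",px(p,[.5495,.0055,.08]).round(1),"mid")
E
```

```text
17.7833 [ 0.43  -0.257  0.238] gap -0.0004 F [ 0.   0.8 -0.1] tooly deg 5.16 r 0.0752 b 0.1432 down 0.106 q6 -0.652368060037687
wrist 0.9 2188 88.72870498358347
top 0.68 208 90.36061746818993
top gauge 0.81 [204.  239.9] [0.551 0.012 0.09 ]
top sleeve_rim 0.8 [202.6 267.7] [ 0.557 -0.059  0.08 ]
top trowel 0.6 [265.5 218.4] [0.395 0.069 0.04 ]
top pot 0.93 [135.6 227.3] [0.747 0.054 0.04 ]
top clay_pot 0.57 [149.1 350.1] [ 0.712 -0.282  0.04 ]
[203.6 261.9] origin exp [205.2 242.8] mid
scene gauge 0.71 [182.5 267.2] [ 0.56  -0.013  0.09 ]
scene sleeve_rim 0.58 [188.  256.1] [ 0.557 -0.052  0.08 ]
scene trowel 0.59 [172.9 255.4] [0.427 0.019 0.04 ]
scene tub 0.56 [209.5 123.7] [ 0.406 -0.447  0.04 ]
scene pot 0.56 [212.  317.5] [0.714 0.079 0.04 ]
scene clay_pot 0.81 [247.6 215.5] [ 0.702 -0.264  0.04 ]
[186.8 258. ] origin exp [181.8 270.3] mid
```

```bash
python3 -c "
from bench import bot
print(bot.sign_off())"
```

```text
the job is handed in; nothing more can be done
None
```

I pushed the gauge fully home on the plug, and the sleeve sprang forward and locked with the dial up. I then swung the lever to about 90°, its stop, and handed the job in at about 18 s; no verdict was returned, the bystanders were not touched as far as the images show, and I viewed 11 pictures, one over the limit of 10.

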